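# Post the cash case through the drop box flap

### The arm

A 6-joint arm with a two-finger parallel gripper is mounted at the origin on the work surface. World frame = base frame: x ahead of the robot, y to its left, z up, the work surface at z = 0. Lengths are in m, angles in degrees, forces in N, time in s.
With the tool pointing down it reaches from about 0.425 to 0.95 m from the base axis. Payload 14.7 kg.
Tool frame: the origin (TCP) lies at the very end of the fingers, on their centre line; the grasp point (between the pads) lies 19 mm behind it (arm.pinch_z is the distance from the TCP to the grasp point, in m); z points along the fingers, x is the direction in which the jaws open and shut, and the axes are right-handed (so a half turn about z gives the same grasp; the last joint's range is limited). The gripper opens to 85 mm and grips with 20 to 120 N. Pads are 22 mm wide; open, the fingers measure 114 mm over their backs; the gripper's body (76 mm by 85 mm) begins 54 mm behind the grasp point. The pads swing forward as they close: fully open they stand 13 mm farther back than shut.
Start: joints at [73.476, 27.513, 91.461, -0, 61.026, -2.67], TCP at [0.156, 0.631, 0.231] pointing down, gripper open.
Joint ranges: [-157.49, 157.49], [-46.99, 117.5], [13.45, 153.17], [-89.5, 269.5], [5.16, 153.95], [-167.48, 167.48]. Speed limits (degrees/s): [108.29, 108.29, 136.94, 172.46, 172.46, 172.46].

### API

Orientations are given as a 3x3 rotation matrix whose columns are the frame's x, y, z axes.
In Python, from workcell import arm gives the robot as it stands. The module is installed in compiled form; this text tells all that it offers.
- The arm moves only by the shell command python3 -m pendant 'ROWS' [OPENING]. ROWS is JSON, a list of rows, each an object of numbers: "tx", "ty", "tz": the shift along the tool's x, y, z in m; "rx", "ry", "rz": the turn, a rotation vector about the tool's x, y, z in degrees. A call has exactly 8 rows; each row is the pose to reach, as a shift and turn from the pose measured when the call began, along the tool's axes at that moment; what a row does not reach only later rows make up. A row lasts 1/10 s, in which the tool goes at most 50 mm and 8.59 degrees, less where a joint would pass 70% of its speed; a pose out of reach is approached as far as the arm can. A call with a gripper value outside its range is refused whole. OPENING is the opening, from 0 (shut) to 1 (fully open), set as the call begins (- or left out, the last holds). The fingers move at their own pace and stop on an object; the grip force is fixed at half the most. Time passes only in rows, so rows that repeat a pose let the fingers close, or fill a call up. It gives the time, the measured TCP pose, the force and the opening at its end, in the units of the state.
- arm.get_state(): the state, without advancing time (a new reading comes with each control period).
- arm.grab_frame(name): name is "scene" or "top"; returns a dict with "color" (384x512x3 uint8, blue, green, red), "K" (3x3 intrinsics, pixels), "dist" ([k1, k2, p1, p2, k3] as OpenCV has them; the pictures are not rectified), "R" (3x3) and "t" (3): a world point X has camera coordinates R X + t. Camera axes: x right, y down, z forward; pixel columns grow to the right and rows downward; lengths in m; the calibration is good to about 2 mm. A picture is of the moment at which its call begins. There is no depth.
- arm.close_job(): hands the job in, once; it reports no verdict.
The state is a dict: "t": time; "joint_pos": joint angles; "joint_vel": joint speeds; "joint_torque": joint torques, N m; "tool_pos": TCP position; "tool_rot": TCP orientation; "ft_force": force on the tool from outside, world axes, zero at the start; "ft_torque": the same for the moment, N m; "gripper_width": finger opening in m.
Only numpy, scipy, OpenCV 4.12 (cv2) and the standard library are available. Lean on these libraries where they do the work, as an engineer would, in place of code of your own. Each camera call takes 0.05 s, during which the arm holds its last target. There are 200 camera calls.

### The job

Push the flat black cash case along the tray and through the hanging flap in front of it, so that it drops into the drop box, then withdraw so that the flap swings fully shut. Only push it with the fingertips, do not lift it; leave the other flap shut, and leave the stapler and everything else on the desk where it is.

Things in the scene. Friction and masses are not known exactly. Their poses are not given: they have to be found in the camera images.
- dropbox: Drop box, fixed: grey steel plinth with a flat open tray on top (z = 150 mm, from x = -170 mm to the flaps at x = 0), clear closed chamber behind two flaps side by side. Origin: on the desk midway between the flaps, in their hanging plane. +x: the way in through the flaps; z up.
- mouth_left (a point): Middle of the left lane on the tray surface, in the flap plane (drop box x 0, y +62, z 150 mm; same axes). Both lanes: 115 mm wide, edged by ribs 12 mm high, 8 to 9 mm thick. Opening 115 wide, 74 mm high; above it a header bar (x -8 to +8 mm), its top and the clear roof 84 mm above the tray, nothing higher.
- mouth_right (a point): The same for the right lane (drop box y -62 mm).
- ledge (a point): Middle of the ledge's edge (drop box x 25, y 0, z 150 mm): the tray runs on 25 mm past the flaps, then drops sheer to the chamber floor at z = 10 mm. The case tips off once its centre passes this edge: its rear face is then 20 mm short of the flap plane. Lean the fingers, tips leading, so that the gripper's body stays clear of the header.
- case_center (a point): Centre of the cash case: flat closed box of black hard plastic with a grey seam, 90 x 62 x 30 mm (its x, y, z), 0.2 to 0.4 kg, loose, lying flat on the tray in either lane. Its x axis points to the flaps within about 15 degrees; its rear end (small steel latch plate) to the tray's open front end. This point is 15 mm above its underside.
- flap_left (a joint): Angle (rad) of the left flap, in front of the left lane: aluminium plate 108 x 68 x 3 mm, 0.1 kg, hinged at its upper edge 73 mm above the tray, lower edge 3 mm above the tray. 0 = hanging shut; grows as it swings inward, to 1.45; cannot swing outward. Pushed open by about 1 N; falls shut by its own weight, damped, within about 2 s.
- flap_right (a joint): The same for the right flap, in front of the right lane.
- stapler: Black desk stapler 105 x 34 x 50 mm (x, y, z), loose, lying lengthways on the tray in the other lane; origin at the centre of its underside. Stays where it is.
- tape: Bystander loose on the desk: a roll of clear brown tape lying flat, 100 mm across, 45 mm high; origin at the centre of its underside. Stays where it is.
- calculator: Bystander loose on the desk: black desk calculator 150 x 105 x 20 mm, lying flat; origin at the centre of its underside. Stays where it is.
- mug: Bystander loose on the desk: white mug 80 mm across, 95 mm high; origin at the centre of its underside. Stays where it is.
- punch: Bystander loose on the desk: steel two-hole punch 100 x 55 x 60 mm; origin at the centre of its underside. Stays where it is.
- stamp: Bystander loose on the desk: wooden hand stamp standing upright, 36 mm across, 68 mm high; origin at the centre of its underside. Stays where it is.
- glue: Bystander loose on the desk: white glue stick standing upright, 28 mm across, 92 mm high; origin at the centre of its underside. Stays where it is.
Things that resemble listed ones, but are neither listed nor needed, are in the scene too. What is shaped like the part that bears case_center but purple or white is not meant.

How it is judged:
By the outcome, as a careful person would: the job done as asked, in the order asked, and still so for the second after the job is handed in, with the robot touching nothing.
It also fails if it takes over 38 s, if anything falls off the work surface, if the arm or the gripper's body presses on something with over 40 N, if the wrist force passes 120 N, or if a joint passes its speed limit or range.

## Working session

There is one attempt and no reset: what is moved stays moved. The work goes in short steps, Python scripts to look and compute and a shell command to move; the robot and the scene stay as the last step left them, time stands still between calls to the robot, and variables do not carry over. Pictures are saved under pics/ and viewed, about 8 in all and at most 12, crops included, and the job is handed in when it is done.

```bash
mkdir -p pics
cat > h.py <<'E'
import numpy as np, cv2
from workcell import arm
def grab(n,f=None):
    d=arm.grab_frame(n)
    if f: cv2.imwrite('pics/'+f,d['color'])
    return d
def ray(d,uv,z):
    p=cv2.undistortPoints(np.array([[uv]],float),np.array(d['K']),np.array(d['dist']))[0,0]
    R=np.array(d['R']);t=np.array(d['t'])
    c=-R.T@t; v=R.T@np.array([p[0],p[1],1]); return c+v*(z-c[2])/v[2]
def proj(d,X):
    return cv2.projectPoints(np.array(X,float).reshape(-1,3),cv2.Rodrigues(np.array(d['R']))[0],np.array(d['t'],float),np.array(d['K']),np.array(d['dist']))[0][:,0]
E
python3 - <<'E'
from h import *
import pickle
for n in('scene','top'):
    d=grab(n,n+'1.png'); pickle.dump(d,open(n+'1.pkl','wb')); print(n,-np.array(d['R']).T@d['t'])
s=arm.get_state();print(s['t'],s['tool_pos'],s['tool_rot'],s['ft_force'],s['gripper_width'])
E
```

```text
scene [ 0.89695686 -0.82550599  0.8890511 ]
top [ 0.40777184 -0.00401707  1.57251704]
0.1 [0.15552121 0.63073354 0.23074225] [[ 2.39475594e-01  9.70902334e-01 -3.12452551e-04]
 [ 9.70901773e-01 -2.39475792e-01 -1.04474691e-03]
 [-1.08917204e-03 -5.31693474e-05 -9.99999405e-01]] [-0.34156354  0.05014456 -0.03136111] 0.08552271948460141
```

View pics/scene1.png

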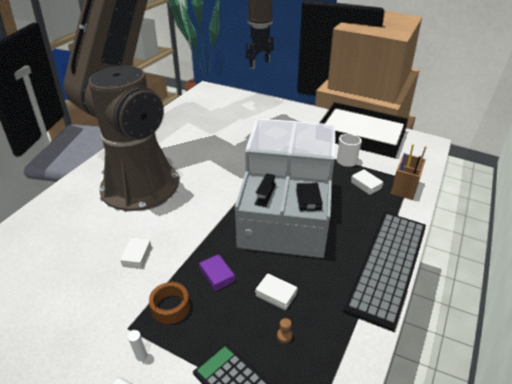

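View pics/top1.png

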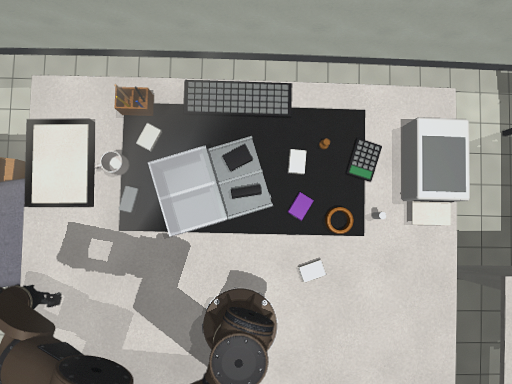

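Run:
```python
from h import *
a=cv2.imread('pics/top1.png')[125:240,140:280]; b=cv2.imread('pics/scene1.png')[110:260,225:345]
a=cv2.resize(a,None,fx=5,fy=5,interpolation=cv2.INTER_CUBIC); cv2.imwrite('pics/c1.png',a)
b=cv2.resize(b,None,fx=4,fy=4,interpolation=cv2.INTER_CUBIC); cv2.imwrite('pics/c2.png',b)
```

```text
(no output)
```

View pics/c1.png

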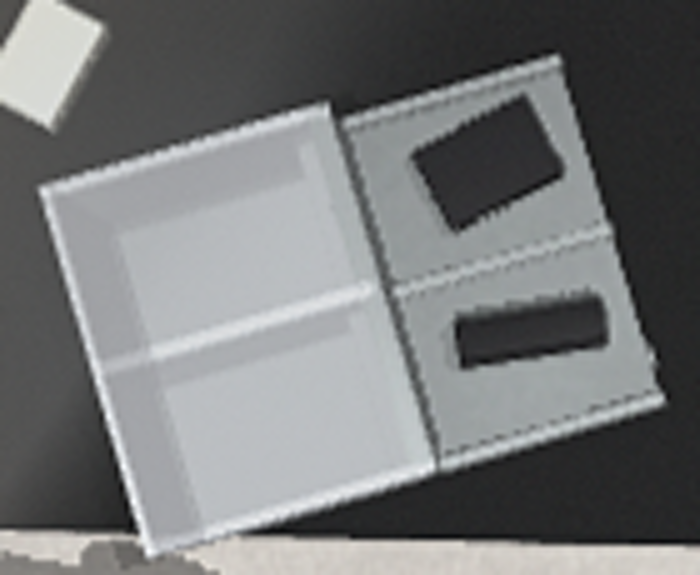

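View pics/c2.png

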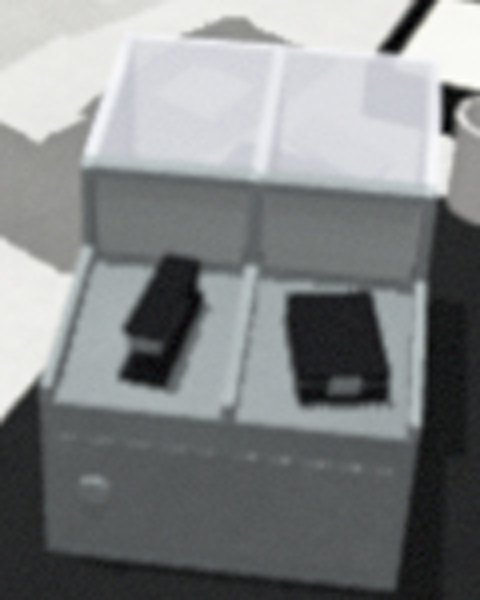

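Run:
```python
from h import *
import pickle
d=pickle.load(open('top1.pkl','rb')); e=pickle.load(open('scene1.pkl','rb'))
T=lambda x,y,z:ray(d,((x+.5)/5-.5+140,(y+.5)/5-.5+125),z)
S=lambda x,y,z:ray(e,((x+.5)/4-.5+225,(y+.5)/4-.5+110),z)
f=[T(558,62,.162),T(663,402,.162),T(608,232,.162)]
r=[T(*p,.234) for p in((330,103),(437,467),(150,553),(40,188))]
print('front',np.round(f,4));print('roof',np.round(r,4))
for a,b in((f[1],f[0]),(r[1],r[0]),(r[1],r[2]),(r[0],r[3]),(r[2],r[3])):
    v=b-a;print(np.linalg.norm(v),np.degrees(np.arctan2(v[1],v[0])))
ps=[(410,155),(523,97),(565,165),(458,232)]
c=np.array([T(*p,.18) for p in ps]);print('case',np.round(c,4),c.mean(0))
for i in range(4):
    v=c[(i+1)%4]-c[i];print(np.linalg.norm(v),np.degrees(np.arctan2(v[1],v[0])))
print('scene front',[np.round(S(*p,.15),4) for p in((45,392),(403,433))],'case top',[np.round(S(*p,.18),4) for p in((288,293),(370,293),(388,378),(300,382))])
print('scene roof front',[np.round(S(*p,.234),4) for p in((85,165),(440,188))])
for X,n in(((.156,.631,.231),'tcp'),):print(proj(d,X),proj(e,X))
```

```text
front [[ 0.6936 -0.0222  0.162 ]
 [ 0.4572 -0.101   0.162 ]
 [ 0.5748 -0.06    0.162 ]]
roof [[0.6473 0.1291 0.234 ]
 [0.4083 0.0516 0.234 ]
 [0.3475 0.2376 0.234 ]
 [0.5856 0.3186 0.234 ]]
0.24918970229811394 18.426914394274327
0.2512477894867178 17.975035491442007
0.1957339632533316 108.10448598359741
0.19929185790021436 108.01997427964159
0.25155887542491273 18.78551875285778
case [[ 0.6223  0.0783  0.18  ]
 [ 0.6648  0.0016  0.18  ]
 [ 0.6183 -0.0286  0.18  ]
 [ 0.5699  0.0439  0.18  ]] [0.61885033 0.02381018 0.18      ]
0.08772126914353669 -61.016243653969994
0.05542983131203878 -147.04233366463907
0.08709482265511505 123.76450237442447
0.0627369679069454 33.34505511028275
scene front [array([ 0.4557, -0.0974,  0.15  ]), array([ 0.6866, -0.0243,  0.15  ])] case top [array([0.5727, 0.0437, 0.18  ]), array([0.6239, 0.0704, 0.18  ]), array([ 0.6676, -0.0105,  0.18  ]), array([ 0.6174, -0.041 ,  0.18  ])]
scene roof front [array([0.4082, 0.0495, 0.234 ]), array([0.6453, 0.14  , 0.234 ])]
[[ 48.06133015 290.5974253 ]] [[259.74333024  67.44570158]]
```

```bash
cat >> h.py <<'E'
from scipy.spatial.transform import Rotation as Ro
A=np.radians(108.2);U=np.array([np.cos(A),np.sin(A),0]);L=np.array([-U[1],U[0],0]);O=np.array([.5238,.099,0])
def box(p): p=np.array(p)-O; return np.round([p@U*1e3,p@L*1e3,p[2]*1e3],1)
def plan(x,y,z,th=45):
    s=arm.get_state();R0=np.array(s['tool_rot']);p=np.array(s['tool_pos'])
    th=np.radians(th);zz=np.array([0,0,-np.cos(th)])+np.sin(th)*U;R=np.c_[-L,np.cross(zz,-L),zz]
    t=O+U*x+L*y+np.array([0,0,z])
    print('t',s['t'],'box',box(p),'F',np.round(s['ft_force'],1),'w',round(s['gripper_width'],4),'j',np.round(s['joint_pos'],0),'jv',np.abs(s['joint_vel']).max().round(2))
    print('world tgt',t.round(3),'shift',(R0.T@(t-p)).round(4),'rot',Ro.from_matrix(R0.T@R).as_rotvec(degrees=True).round(1),'U',(R0.T@U).round(3),'L',(R0.T@L).round(3),'Z',R0[2].round(3))
E
python3 -c "
from h import *
plan(-.195,-.067,.40);plan(-.195,-.067,.161)"
```

```text
t 0.1 box [620.2 183.8 230.7] F [-0.3  0.1 -0. ] w 0.0855 j [73. 28. 91.  0. 61. -3.] jv 0.1
world tgt [ 0.648 -0.065  0.4  ] shift [-0.558   0.6452 -0.1687] rot [41.  22.8 54.8] U [ 0.848 -0.531 -0.001] L [-0.531 -0.848  0.001] Z [-0.001 -0.    -1.   ]
t 0.1 box [620.2 183.8 230.7] F [-0.3  0.1 -0. ] w 0.0855 j [73. 28. 91.  0. 61. -3.] jv 0.1
world tgt [ 0.648 -0.065  0.161] shift [-0.5577  0.6452  0.0703] rot [41.  22.8 54.8] U [ 0.848 -0.531 -0.001] L [-0.531 -0.848  0.001] Z [-0.001 -0.    -1.   ]
```

```bash
python3 -m pendant '[{"tz":-0.05},{"tz":-0.1},{"tx":-0.02,"ty":0.02,"tz":-0.14},{"tx":-0.05,"ty":0.055,"tz":-0.169,"rz":7},{"tx":-0.082,"ty":0.093,"tz":-0.169,"rz":15},{"tx":-0.114,"ty":0.131,"tz":-0.169,"rz":22},{"tx":-0.146,"ty":0.169,"tz":-0.169,"rz":30},{"tx":-0.178,"ty":0.207,"tz":-0.169,"rz":37}]' 0.25; python3 -c "
from h import *
plan(-.195,-.067,.40)"
```

```text
t 0.1 box [620.2 183.8 230.7] F [-0.3  0.1 -0. ] w 0.0855 j [73. 28. 91.  0. 61. -3.] jv 0.1
world tgt [ 0.648 -0.065  0.4  ] shift [-0.558   0.6452 -0.1687] rot [41.  22.8 54.8] U [ 0.848 -0.531 -0.001] L [-0.531 -0.848  0.001] Z [-0.001 -0.    -1.   ]validation failed for argument at $[0]...
```

```bash
python3 -m pendant '[{"tx":0,"ty":0,"tz":-0.05,"rx":0,"ry":0,"rz":0},{"tx":0,"ty":0,"tz":-0.1,"rx":0,"ry":0,"rz":0},{"tx":-0.02,"ty":0.02,"tz":-0.14,"rx":0,"ry":0,"rz":0},{"tx":-0.05,"ty":0.055,"tz":-0.169,"rx":0,"ry":0,"rz":7},{"tx":-0.082,"ty":0.093,"tz":-0.169,"rx":0,"ry":0,"rz":15},{"tx":-0.114,"ty":0.131,"tz":-0.169,"rx":0,"ry":0,"rz":22},{"tx":-0.146,"ty":0.169,"tz":-0.169,"rx":0,"ry":0,"rz":30},{"tx":-0.178,"ty":0.207,"tz":-0.169,"rx":0,"ry":0,"rz":37}]' 0.25; python3 -c "
from h import *
plan(-.195,-.067,.40)"
```

```text
t: 0.9
tool_pos: [0.313, 0.4088, 0.3998]
tool_rot: [[0.779, 0.627, -0.0], [0.627, -0.779, -0.001], [-0.001, 0.001, -1.0]]
ft_force: [0.8, 0.4, 0.4]
gripper_width: 0.0212
t 0.9 box [360.1 103.5 399.8] F [0.8 0.4 0.4] w 0.0212 j [49.  9. 95. -0. 76. 10.] jv 53.13
world tgt [ 0.648 -0.065  0.4  ] shift [-3.620e-02  5.796e-01  3.000e-04] rot [44.6  8.2 19.5] U [ 0.353 -0.936 -0.001] L [-0.936 -0.353  0.001] Z [-0.001  0.001 -1.   ]
```

```bash
python3 -m pendant '[{"tx":-0.003,"ty":0.048,"tz":0,"rx":4,"ry":1,"rz":2},{"tx":-0.006,"ty":0.096,"tz":0,"rx":8,"ry":1.5,"rz":4},{"tx":-0.009,"ty":0.145,"tz":0,"rx":12,"ry":2,"rz":5},{"tx":-0.012,"ty":0.193,"tz":0,"rx":16,"ry":3,"rz":7},{"tx":-0.015,"ty":0.241,"tz":0,"rx":20,"ry":4,"rz":9},{"tx":-0.018,"ty":0.29,"tz":0,"rx":24,"ry":4.5,"rz":10.5},{"tx":-0.021,"ty":0.338,"tz":0,"rx":28,"ry":5,"rz":12},{"tx":-0.024,"ty":0.386,"tz":0,"rx":32,"ry":6,"rz":14}]'; python3 -c "
from h import *
plan(-.195,-.067,.34)"
```

```text
t: 1.7
tool_pos: [0.5167, 0.1203, 0.4002]
tool_rot: [[0.914, 0.356, -0.192], [0.404, -0.764, 0.503], [0.032, -0.538, -0.842]]
ft_force: [1.5, 1.0, -0.0]
gripper_width: 0.0216
t 1.7 box [2.240e+01 1.000e-01 4.002e+02] F [ 1.5  1.  -0. ] w 0.0216 j [ -9.  18.  91.  28.  89. -39.] jv 59.26
world tgt [ 0.648 -0.065  0.34 ] shift [ 0.0435  0.2211 -0.068 ] rot [12.3  2.1  5.6] U [ 0.098 -0.837  0.538] L [-0.995 -0.1    0.025] Z [ 0.032 -0.538 -0.842]
```

```bash
python3 -m pendant '[{"tx":0.009,"ty":0.044,"tz":-0.014,"rx":2.5,"ry":0.5,"rz":1},{"tx":0.018,"ty":0.088,"tz":-0.027,"rx":5,"ry":1,"rz":2},{"tx":0.026,"ty":0.133,"tz":-0.041,"rx":7.5,"ry":1.5,"rz":3},{"tx":0.035,"ty":0.177,"tz":-0.054,"rx":10,"ry":2,"rz":4.5},{"tx":0.0435,"ty":0.221,"tz":-0.068,"rx":12.3,"ry":2.1,"rz":5.6},{"tx":0.0435,"ty":0.221,"tz":-0.068,"rx":12.3,"ry":2.1,"rz":5.6},{"tx":0.0435,"ty":0.221,"tz":-0.068,"rx":12.3,"ry":2.1,"rz":5.6},{"tx":0.0435,"ty":0.221,"tz":-0.068,"rx":12.3,"ry":2.1,"rz":5.6}]'; python3 -c "
from h import *
plan(-.195,-.067,.163)
grab('scene','s2.png')
a=grab('top','t2.png')['color'][100:250,130:330];s=cv2.imread('pics/s2.png')[90:290,200:400]
cv2.imwrite('pics/v2.png',np.hstack([cv2.resize(a,(533,400)),cv2.resize(s,(400,400))])[:,:933]) 
cv2.imwrite('pics/v2.png',cv2.resize(cv2.imread('pics/v2.png'),(800,343)))
"
```

```text
t: 2.5
tool_pos: [0.648, -0.0646, 0.3404]
tool_rot: [[0.95, 0.221, -0.22], [0.312, -0.672, 0.671], [0.0, -0.707, -0.708]]
ft_force: [-0.5, 0.9, 1.0]
gripper_width: 0.0217
t 2.5 box [-194.2  -66.9  340.4] F [-0.5  0.9  1. ] w 0.0217 j [-25.  40.  69.  32. 104. -45.] jv 1.57
world tgt [ 0.648 -0.065  0.163] shift [1.000e-04 1.259e-01 1.250e-01] rot [ 0. -0. -0.] U [-0.    -0.708  0.707] L [-1.  0. -0.] Z [ 0.    -0.707 -0.708]
```

View pics/v2.png

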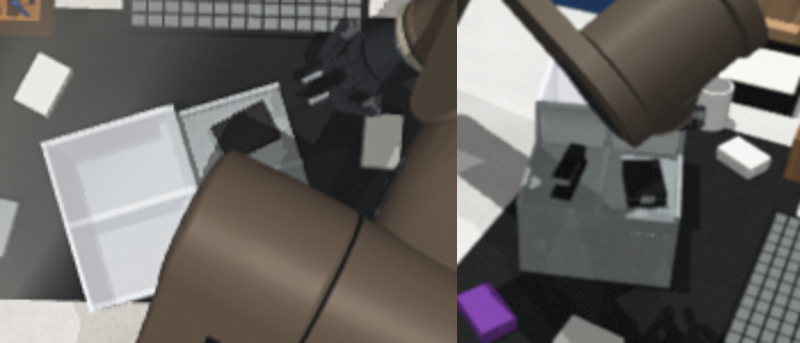

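```bash
python3 -m pendant '[{"tx":0,"ty":0.028,"tz":0.028,"rx":0,"ry":0,"rz":0},{"tx":0,"ty":0.06,"tz":0.06,"rx":0,"ry":0,"rz":0},{"tx":0,"ty":0.09,"tz":0.09,"rx":0,"ry":0,"rz":0},{"tx":0,"ty":0.115,"tz":0.115,"rx":0,"ry":0,"rz":0},{"tx":0,"ty":0.126,"tz":0.125,"rx":0,"ry":0,"rz":0},{"tx":0,"ty":0.126,"tz":0.125,"rx":0,"ry":0,"rz":0},{"tx":0,"ty":0.120,"tz":0.131,"rx":0,"ry":0,"rz":0},{"tx":0,"ty":0.115,"tz":0.137,"rx":0,"ry":0,"rz":0}]'; python3 -c "
from h import *
plan(-.195,-.067,.163)
e=grab('scene');grab('top','t3.png')
s=e['color'][100:260,210:370]
a=cv2.imread('pics/t3.png')[110:230,180:340]
cv2.imwrite('pics/v3.png',np.hstack([cv2.resize(a,(400,300)),cv2.resize(s,(300,300))]))
"
```

```text
t: 3.4
tool_pos: [0.6442, -0.0492, 0.1654]
tool_rot: [[0.95, 0.224, -0.218], [0.313, -0.673, 0.67], [0.004, -0.705, -0.71]]
ft_force: [-0.8, -0.8, -0.2]
gripper_width: 0.0214
t 3.4 box [-178.4  -68.   165.4] F [-0.8 -0.8 -0.2] w 0.0214 j [-25.  48.  78.  31.  88. -54.] jv 9.52
world tgt [ 0.648 -0.065  0.163] shift [-0.0011  0.0135 -0.01  ] rot [ 0.2 -0.1  0.2] U [ 0.    -0.71   0.705] L [-1.    -0.003 -0.002] Z [ 0.004 -0.705 -0.71 ]
```

View pics/v3.png

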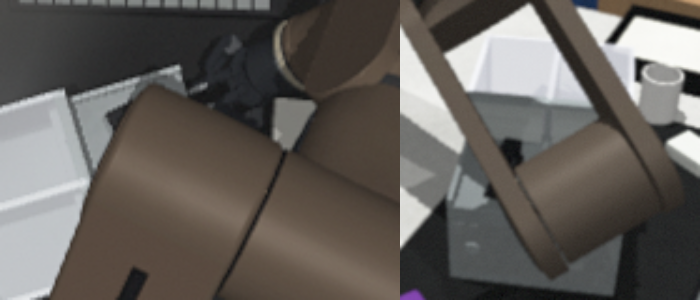

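```bash
python3 -m pendant '[{"tx":0,"ty":-0.006,"tz":0.008,"rx":0,"ry":0,"rz":0},{"tx":0,"ty":-0.013,"tz":0.0155,"rx":0,"ry":0,"rz":0},{"tx":-0.001,"ty":-0.020,"tz":0.0225,"rx":0,"ry":0,"rz":0},{"tx":-0.001,"ty":-0.027,"tz":0.0295,"rx":0,"ry":0,"rz":0},{"tx":-0.001,"ty":-0.034,"tz":0.0365,"rx":0,"ry":0,"rz":0},{"tx":-0.001,"ty":-0.041,"tz":0.0435,"rx":0,"ry":0,"rz":0},{"tx":-0.001,"ty":-0.048,"tz":0.0505,"rx":0,"ry":0,"rz":0},{"tx":-0.001,"ty":-0.048,"tz":0.0505,"rx":0,"ry":0,"rz":0}]'; python3 -c "
from h import *
plan(-.02,-.067,.163)
e=grab('scene');grab('top','t4.png')
s=e['color'][100:260,210:370]
a=cv2.imread('pics/t4.png')[110:230,180:340]
cv2.imwrite('pics/v4.png',np.hstack([cv2.resize(a,(400,300)),cv2.resize(s,(300,300))]))
"
```

```text
t: 4.3
tool_pos: [0.6201, 0.0189, 0.163]
tool_rot: [[0.949, 0.224, -0.22], [0.315, -0.672, 0.67], [0.002, -0.706, -0.708]]
ft_force: [-0.0, 0.5, -0.0]
gripper_width: 0.0218
t 4.3 box [-106.1  -66.5  163. ] F [-0.   0.5 -0. ] w 0.0218 j [-21.  45.  86.  34.  83. -53.] jv 1.23
world tgt [0.594 0.101 0.163] shift [ 0.0007 -0.061   0.0608] rot [0.1 0.  0.2] U [ 0.002 -0.708  0.706] L [-1.    -0.003  0.   ] Z [ 0.002 -0.706 -0.708]
```

View pics/v4.png

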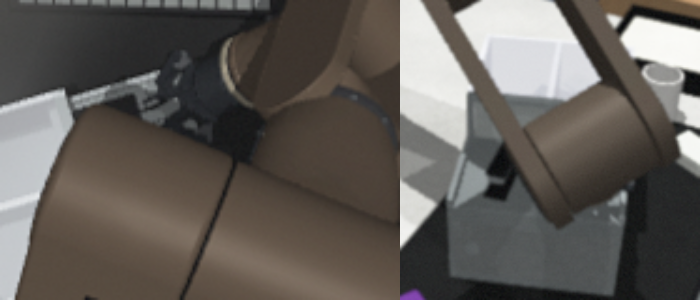

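```bash
python3 -m pendant '[{"tx":0,"ty":-0.007,"tz":0.007,"rx":0,"ry":0,"rz":0},{"tx":0,"ty":-0.014,"tz":0.014,"rx":0,"ry":0,"rz":0},{"tx":0,"ty":-0.021,"tz":0.021,"rx":0,"ry":0,"rz":0},{"tx":0,"ty":-0.028,"tz":0.028,"rx":0,"ry":0,"rz":0},{"tx":0,"ty":-0.035,"tz":0.035,"rx":0,"ry":0,"rz":0},{"tx":0,"ty":-0.042,"tz":0.042,"rx":0,"ry":0,"rz":0},{"tx":0,"ty":-0.047,"tz":0.047,"rx":0,"ry":0,"rz":0},{"tx":0,"ty":-0.052,"tz":0.052,"rx":0,"ry":0,"rz":0}]'; python3 -c "
from h import *
plan(-.004,-.067,.163)
e=grab('scene');grab('top','t5.png')
s=e['color'][100:260,210:370]
a=cv2.imread('pics/t5.png')[110:230,150:310]
cv2.imwrite('pics/v5.png',np.hstack([cv2.resize(a,(400,300)),cv2.resize(s,(300,300))]))
"
```

```text
t: 5.2
tool_pos: [0.5972, 0.0883, 0.1627]
tool_rot: [[0.949, 0.224, -0.22], [0.314, -0.672, 0.67], [0.002, -0.705, -0.709]]
ft_force: [1.5, -3.9, 2.1]
gripper_width: 0.0213
t 5.2 box [-33.1 -66.4 162.7] F [ 1.5 -3.9  2.1] w 0.0213 j [-16.  42.  92.  37.  78. -53.] jv 5.48
world tgt [0.589 0.116 0.163] shift [ 0.0007 -0.0208  0.0203] rot [ 0.1 -0.   0.2] U [ 0.002 -0.709  0.705] L [-1.    -0.003 -0.   ] Z [ 0.002 -0.705 -0.709]
```

View pics/v5.png

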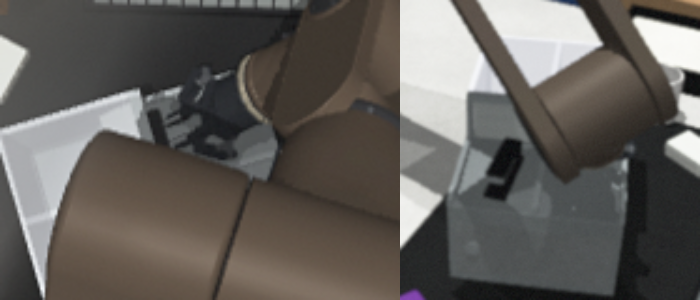

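```bash
python3 -m pendant '[{"tx":0,"ty":-0.006,"tz":0.006,"rx":0,"ry":0,"rz":0},{"tx":0,"ty":-0.012,"tz":0.012,"rx":0,"ry":0,"rz":0},{"tx":0,"ty":-0.017,"tz":0.017,"rx":0,"ry":0,"rz":0},{"tx":0,"ty":-0.021,"tz":0.021,"rx":0,"ry":0,"rz":0},{"tx":0,"ty":-0.024,"tz":0.024,"rx":0,"ry":0,"rz":0},{"tx":0,"ty":-0.024,"tz":0.024,"rx":0,"ry":0,"rz":0},{"tx":0,"ty":-0.024,"tz":0.024,"rx":0,"ry":0,"rz":0},{"tx":0,"ty":-0.024,"tz":0.024,"rx":0,"ry":0,"rz":0}]'; python3 -c "
from h import *
plan(-.15,-.067,.164)
e=grab('scene');grab('top','t6.png')
s=e['color'][100:260,210:370]
a=cv2.imread('pics/t6.png')[110:230,150:310]
cv2.imwrite('pics/v6.png',np.hstack([cv2.resize(a,(400,300)),cv2.resize(s,(300,300))]))
"
```

```text
t: 6.1
tool_pos: [0.5863, 0.1208, 0.1627]
tool_rot: [[0.949, 0.224, -0.221], [0.315, -0.672, 0.67], [0.002, -0.706, -0.708]]
ft_force: [-0.8, 0.0, -0.3]
gripper_width: 0.0213
t 6.1 box [  1.2 -66.1 162.7] F [-0.8  0.  -0.3] w 0.0213 j [-13.  41.  95.  38.  76. -52.] jv 0.07
world tgt [ 0.634 -0.023  0.164] shift [ 0.0005  0.1061 -0.1076] rot [0.1 0.  0.2] U [ 0.003 -0.708  0.706] L [-1.    -0.003  0.   ] Z [ 0.002 -0.706 -0.708]
```

View pics/v6.png

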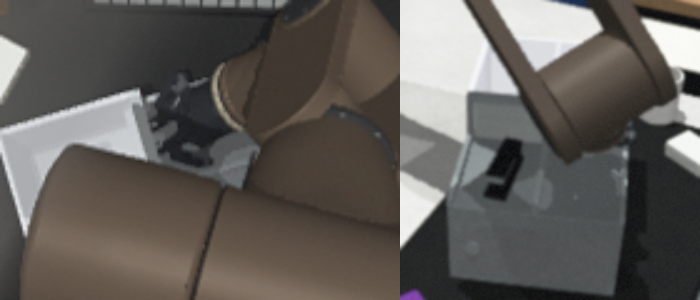

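```bash
python3 -m pendant '[{"tx":0,"ty":0.01,"tz":-0.01,"rx":0,"ry":0,"rz":0},{"tx":0,"ty":0.028,"tz":-0.028,"rx":0,"ry":0,"rz":0},{"tx":0,"ty":0.05,"tz":-0.051,"rx":0,"ry":0,"rz":0},{"tx":0,"ty":0.075,"tz":-0.077,"rx":0,"ry":0,"rz":0},{"tx":0,"ty":0.09,"tz":-0.12,"rx":0,"ry":0,"rz":0},{"tx":0,"ty":0.1,"tz":-0.16,"rx":0,"ry":0,"rz":0},{"tx":0,"ty":0.11,"tz":-0.2,"rx":0,"ry":0,"rz":0},{"tx":0,"ty":0.11,"tz":-0.24,"rx":0,"ry":0,"rz":0}]'; python3 -m pendant '[{"tx":0.04,"ty":0,"tz":-0.03,"rx":0,"ry":0,"rz":0},{"tx":0.06,"ty":0,"tz":-0.07,"rx":0,"ry":0,"rz":0},{"tx":0.08,"ty":0,"tz":-0.1,"rx":0,"ry":0,"rz":0},{"tx":0.08,"ty":0,"tz":-0.14,"rx":0,"ry":0,"rz":0},{"tx":0.08,"ty":0,"tz":-0.18,"rx":0,"ry":0,"rz":0},{"tx":0.08,"ty":0,"tz":-0.2,"rx":0,"ry":0,"rz":0},{"tx":0.08,"ty":0,"tz":-0.2,"rx":0,"ry":0,"rz":0},{"tx":0.08,"ty":0,"tz":-0.2,"rx":0,"ry":0,"rz":0}]'; python3 -c "
from h import *
plan(-.15,-.067,.164)
e=grab('scene');grab('top','t7.png')
s=e['color'][90:270,200:380]
a=cv2.imread('pics/t7.png')[100:240,130:290]
cv2.imwrite('pics/v7.png',np.hstack([cv2.resize(a,(400,350)),cv2.resize(s,(350,350))]))
"
```

```text
t: 7.0
tool_pos: [0.6639, -0.1172, 0.255]
tool_rot: [[0.95, 0.222, -0.221], [0.313, -0.673, 0.671], [0.001, -0.706, -0.708]]
ft_force: [1.0, -0.0, -0.2]
gripper_width: 0.0213
t: 7.8
tool_pos: [0.7745, -0.2222, 0.3921]
tool_rot: [[0.952, 0.223, -0.211], [0.307, -0.675, 0.671], [0.007, -0.703, -0.711]]
ft_force: [0.5, -0.0, -0.5]
gripper_width: 0.0215
t 7.8 box [-383.4 -137.8  392.1] F [ 0.5 -0.  -0.5] w 0.0215 j [-31.  63.  13.  39. 132. -29.] jv 1.33
world tgt [ 0.634 -0.023  0.164] shift [-0.0737 -0.0057  0.3257] rot [ 0.3 -0.5  0. ] U [-0.006 -0.711  0.703] L [-1.    -0.    -0.009] Z [ 0.007 -0.703 -0.711]
```

View pics/v7.png

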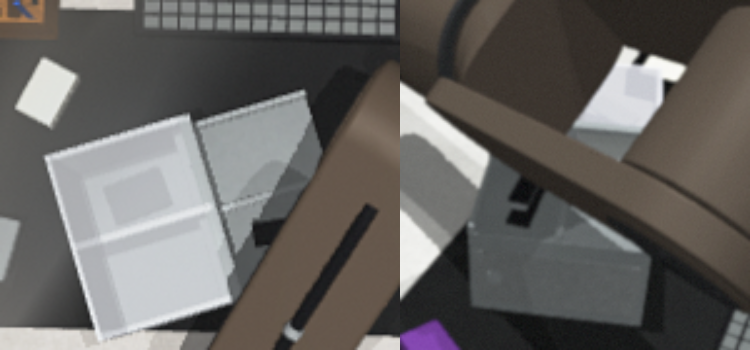

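```bash
python3 -m pendant '[{"tx":0.0,"ty":0,"tz":0.02,"rx":0,"ry":0,"rz":0},{"tx":0,"ty":0.02,"tz":0.04,"rx":0,"ry":0,"rz":0},{"tx":-0.01,"ty":0.03,"tz":0.05,"rx":0,"ry":0,"rz":0},{"tx":-0.04,"ty":0.04,"tz":0.05,"rx":0,"ry":0,"rz":0},{"tx":-0.08,"ty":0.04,"tz":0.05,"rx":0,"ry":0,"rz":0},{"tx":-0.12,"ty":0.04,"tz":0.05,"rx":0,"ry":0,"rz":0},{"tx":-0.16,"ty":0.04,"tz":0.05,"rx":0,"ry":0,"rz":0},{"tx":-0.2,"ty":0.04,"tz":0.05,"rx":0,"ry":0,"rz":0}]' >/dev/null; for i in 1 2; do python3 -m pendant '[{"tx":0,"ty":0,"tz":0,"rx":0,"ry":0,"rz":0},{"tx":0,"ty":0,"tz":0,"rx":0,"ry":0,"rz":0},{"tx":0,"ty":0,"tz":0,"rx":0,"ry":0,"rz":0},{"tx":0,"ty":0,"tz":0,"rx":0,"ry":0,"rz":0},{"tx":0,"ty":0,"tz":0,"rx":0,"ry":0,"rz":0},{"tx":0,"ty":0,"tz":0,"rx":0,"ry":0,"rz":0},{"tx":0,"ty":0,"tz":0,"rx":0,"ry":0,"rz":0},{"tx":0,"ty":0,"tz":0,"rx":0,"ry":0,"rz":0}]' >/dev/null; done; python3 -c "
from h import *
plan(-.15,-.067,.164)
e=grab('scene');grab('top','t8.png')
s=e['color'][90:270,200:380]
a=cv2.imread('pics/t8.png')[100:240,130:290]
cv2.imwrite('pics/v8.png',np.hstack([cv2.resize(a,(400,350)),cv2.resize(s,(350,350))]))
"
```

```text
t 10.3 box [-374.6   61.7  328.4] F [ 0.  -0.8  0.3] w 0.0216 j [-41.  45.  60.  24. 113. -57.] jv 0.1
world tgt [ 0.634 -0.023  0.164] shift [ 0.1266 -0.0446  0.2758] rot [ 0.6 -0.5  0.3] U [-0.003 -0.714  0.7  ] L [-1.    -0.005 -0.008] Z [ 0.009 -0.7   -0.714]
```

View pics/v8.png

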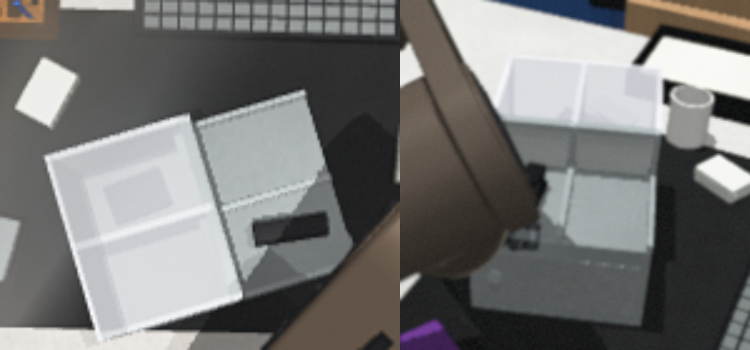

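```bash
python3 -c "
import cv2,numpy as np
a=cv2.imread('pics/top1.png');b=cv2.imread('pics/t8.png')
for n,i in(('0',a),('1',b)):
    m=(i[183:203,225:266].max(2)<60);y,x=np.nonzero(m);print(n,x.mean(),y.mean(),m.sum())
from workcell import arm;print(arm.close_job())"
```

```text
0 20.74721189591078 8.193308550185874 269
1 21.76706827309237 8.092369477911646 249
the job is handed in; nothing more can be done
None
```

The cash case went along the right lane, through the right flap and into the drop box. I pushed it only with the fingertips, leaned 45°, then withdrew. I handed the job in at about t = 10.4 s, with the arm in free air.

- **Case:** the last top view shows the right lane of the tray empty and the case visible faintly through the clear roof, in the right chamber. During the push the arm hid most of the case. The forces printed at the end of each move stayed under about 5 N.
- **Flaps:** in the last pictures, about 3 s after withdrawal, both flaps look shut. I judged this by eye and did not measure the flap angles.
- **Stapler:** its dark blob in the top view moved about 1 pixel (roughly 3 mm) and is slightly smaller. A hard arm shadow crosses the tray there. Its outline is where it was, so I take this as lighting, but I did not confirm it another way.
- **Other desk items:** I did not check them one by one. The arm's path passed well above them.
- **Joint limit:** during the withdrawal, joint 3 came close to its lower limit. It read 13 when rounded to whole degrees, against a limit of 13.45. I moved it off straight away, but I did not check whether it went past.

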